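# Make up two calibration kits

## Task

Make up the two calibration kits from the stock on the bench: the brass insert, the yellow resistor and the white data logger go in the blue tray, the aluminium insert and the red resistor in the green tray. Set each one down gently (not dropped), upright on the middle of the black mark of its own shape (inserts on the discs, resistors on the small rectangles, the logger on the large one), with the boxes lined up with their marks, either way round. Leave the black insert and the grey resistor standing where they are.

Things in the scene. Friction and masses are not known exactly. Their poses are not given: they have to be found in the camera images.
- blue_tray: Fixed low blue kit tray, 258 x 124 mm outside (long along its x), rim 16 mm high and 4 mm thick; inside a flat grey floor 8 mm above the bench with three flat black marks on its centre line (y = 0): a disc of 44 mm diameter at x = -80 mm, a small rectangle of 56 x 36 mm at x = -10 mm, a large rectangle of 78 x 52 mm at x = +78 mm (rectangles long along x). Origin: centre of its underside, on the bench; z up.
- green_tray: Fixed low green kit tray, 178 x 124 mm outside (long along its x), rim 16 mm high and 4 mm thick; inside a flat grey floor 8 mm above the bench with two flat black marks on its centre line (y = 0): a disc of 44 mm diameter at x = -45 mm and a rectangle of 56 x 36 mm at x = +40 mm (long along x). Origin: centre of its underside, on the bench; z up.
- brass_insert: Brass-coloured calibrator insert: loose upright cylinder, 36 mm diameter, 55 mm high, about 400 g, three bore marks on its top. Origin: centre of its underside; z is its axis, up.
- aluminium_insert: Bright aluminium calibrator insert: loose upright cylinder, 36 mm diameter, 55 mm high, about 150 g, three bore marks on its top. Origin: centre of its underside; z is its axis, up.
- black_insert: Black calibrator insert: loose upright cylinder, 36 mm diameter, 55 mm high, about 150 g, three bore marks on its top. Origin: centre of its underside; z is its axis, up. It is not part of any kit.
- yellow_box: Yellow reference resistor: loose small box, 50 x 30 mm (long along its x) and 36 mm high, with two brass terminal posts 12 mm high and 9 mm thick on its top, 13 mm either side of the centre along x; about 100 g. Origin: centre of its underside; z up.
- red_box: Red reference resistor: loose small box, 50 x 30 mm (long along its x) and 36 mm high, with two brass terminal posts 12 mm high and 9 mm thick on its top, 13 mm either side of the centre along x; about 100 g. Origin: centre of its underside; z up.
- grey_box: Grey reference resistor: loose small box, 50 x 30 mm (long along its x) and 36 mm high, with two brass terminal posts 12 mm high and 9 mm thick on its top, 13 mm either side of the centre along x; about 100 g. Origin: centre of its underside; z up. It is not part of any kit.
- logger: White data logger: loose box lying flat, 72 x 46 mm (long along its x) and 34 mm high, with a green screen and two small coloured buttons on its top; about 100 g. Origin: centre of its underside; z up.
There are look-alikes about, which are no part of the job. Several things look just like the red_box: the one meant starts farthest to the robot's left.

How it is judged:
By the outcome, as a careful person would: the job done as asked, in the order asked, and still so for the second after the job is handed in, with the robot touching nothing.
It also fails if it takes over 138 s, if anything falls off the work surface, if the arm or the gripper's body presses on something with over 40 N, if the wrist force passes 120 N, or if a joint passes its speed limit or range.

## Robot

A 7-joint arm with a two-finger parallel gripper is mounted at the origin on the work surface. World frame = base frame: x ahead of the robot, y to its left, z up, the work surface at z = 0. Lengths are in m, angles in rad, forces in N, time in s.
With the tool pointing down it reaches from about 0.425 to 0.925 m from the base axis. Payload 6.8 kg.
Tool frame: the origin (TCP) lies at the very end of the fingers, on their centre line; the grasp point (between the pads) lies 19 mm behind it; z points along the fingers, y is the line along which they close (so a half turn about z gives the same grasp; the last joint's range is limited). The gripper opens to 85 mm and grips with 20 to 120 N. Pads are 22 mm wide; open, the fingers measure 114 mm over their backs; the gripper's body (76 mm by 85 mm) begins 54 mm behind the grasp point. The pads swing forward as they close: fully open they stand 13 mm farther back than shut.
Start: joints at [1.051, 0.477, 0.022, 1.555, -0.011, 1.109, -0.083], TCP at [0.27, -0.619, 0.231] pointing down, gripper open.
Joint ranges: [-2.96, 2.96], [-0.34, 2.1], [-1.41, 1.46], [0.24, 2.44], [-1.37, 4.51], [0.17, 1.92], [-2.96, 2.96]. Speed limits (rad/s): [2.39, 2.39, 3.14, 3.14, 3.14, 3.14, 3.14].

## Interface

Orientations are given as a rotation vector (axis times angle).
In Python, from bench import monitor, optics, r gives the robot as it stands.
- The arm moves only by the shell command python3 -m crank 'ROWS' [OPENING] [FORCE]. ROWS is JSON, a list of rows, each a list of 2 entries, a list of its own where there are three numbers: the shift along the tool's x, y, z in cm, then the turn, a rotation vector about the tool's x, y, z in rad. A call has 1 to 5 rows; each row shifts and turns the commanded pose from where the row before left it, along the tool's axes as they then stand; what a row does not reach is not made up. A row lasts 1/10 s, in which the tool goes at most 50 mm and 8.59 degrees, less where a joint would pass 70% of its speed; a pose out of reach is approached as far as the arm can. A call is refused whole if a number of a shift passes 5 or a number of a turn 0.15, either way. A call with a gripper value outside its range is refused whole. OPENING is the finger opening in cm, from 0 to 8.54, set as the call begins (- or left out, the last holds). The fingers move at their own pace and stop on an object; FORCE is the grip in N (left out, the last holds). Time passes only in rows, so rows that do not move let the fingers close. It gives the time, the measured TCP pose, the force, the opening and the grip force at its end, in the units of the state.
- monitor.get_obs(): the state, without advancing time (a new reading comes with each control period).
- optics.grab_frame(name): name is "side" or "top" or "wrist"; returns (picture, depth): 384x512x3 uint8, red, green, blue; 384x512 float32, m along the optical axis (not along the pixel's ray), 0 where there is no reading.
- optics.camera_model(name): a dict with "vertical_fov" (degrees; the focal length in pixels is half the picture's height over the tangent of half this angle, whatever the lens; pixels are square), "cx", "cy" (the principal point, pixels), "R" (3x3) and "t" (3): a world point X has camera coordinates R X + t; the wrist camera has in their place "hand_eye" (4x4, takes a point from camera to tool coordinates, whose origin is the TCP and whose axes are the flange's). Camera axes: x right, y down, z forward; pixel columns grow to the right and rows downward; lengths in m; the calibration is good to about 2 mm. The wrist camera is an equidistant fisheye: a pixel r from the principal point sees the ray r / f radians off the axis. A picture is of the moment at which its call begins: read the wrist's pose just before it. camera_model takes no time and is no camera call.
- r.hand_in(): hands the job in; it is judged then, once.
The state is a dict: "clock": time; "joints": joint angles; "qvel": joint speeds; "tau": joint torques, N m; "tcp_pos": TCP position; "orientation": TCP orientation; "contact_force": force on the tool from outside, world axes, zero at the start; "moment": the same for the moment, N m; "grip_width": finger opening in m; "gripper_force": force on a finger pad.
Only numpy, scipy, OpenCV 4.12 (cv2) and the standard library are available. Lean on these libraries where they do the work, as an engineer would, in place of code of your own. Each camera call takes 0.05 s, during which the arm holds its last target. There are 200 camera calls.

## Working session

There is one attempt and no reset: what is moved stays moved. The work goes in short steps, Python scripts to look and compute and a shell command to move; the robot and the scene stay as the last step left them, time stands still between calls to the robot, and variables do not carry over. Pictures are saved under pics/ and viewed, at most 14 in all, crops included, and the job is handed in when it is done.

```bash
ls; mkdir -p pics
cat > h.py <<'E'
import numpy as np, cv2
from bench import monitor, optics, r
from scipy.spatial.transform import Rotation as Ro
def grab(n):
    o=monitor.get_obs(); p,d=optics.grab_frame(n); m=optics.camera_model(n)
    np.savez('last_%s.npz'%n,p=p,d=d,tp=o['tcp_pos'],to=o['orientation']); return p,d,m,o
def cloud(d,m,o=None):
    """world xyz per pixel"""
    h,w=d.shape; f=h/2/np.tan(np.radians(m['vertical_fov'])/2)
    v,u=np.mgrid[:h,:w].astype(float); x=u-m['cx']; y=v-m['cy']
    if 'R' in m:
        P=np.stack([x/f*d,y/f*d,d],-1); return (P-np.array(m['t']))@np.array(m['R'])
    rr=np.hypot(x,y)+1e-9; t=rr/f; k=np.tan(t)/rr
    P=np.stack([x*k*d,y*k*d,d],-1); H=np.array(m['hand_eye']); P=P@H[:3,:3].T+H[:3,3]
    return P@Ro.from_rotvec(o['orientation']).as_matrix().T+np.array(o['tcp_pos'])
def save(p,n): cv2.imwrite('pics/'+n,p[...,::-1])
E
python3 - <<'E'
from h import *
a=grab('top');b=grab('side');save(a[0],'top.png');save(b[0],'side.png')
o=monitor.get_obs();print(o)
for n in('top','side','wrist'):print(n,optics.camera_model(n))
E
```

```text
pics
{'clock': 0.1, 'joints': array([ 1.05090403,  0.47773436,  0.022371  ,  1.55635436, -0.01150964,
        1.10928358, -0.08306542]), 'qvel': array([ 8.20096573e-05, -1.08025147e-03, -1.85997976e-03,  3.24882583e-04,
       -4.96245111e-04, -1.49880773e-03,  7.00560970e-06]), 'tau': array([ 5.13273131e-03, -5.97752237e+01,  1.61388081e+00, -2.81953382e+01,
        1.27750420e-02,  5.01023591e-03, -4.52162254e-06]), 'tcp_pos': array([ 0.26993417, -0.61809686,  0.23041138]), 'orientation': array([-3.07367574e+00, -6.41995527e-01,  7.20364425e-04]), 'contact_force': array([-0.34537536, -0.02117745, -0.0563522 ]), 'moment': array([-0.03205345, -0.04137148,  0.03731156]), 'gripper_force': 0.0, 'grip_width': 0.08558714290792999}
top {'vertical_fov': 42.354144937144, 'cx': 250.2458095942062, 'cy': 196.59357267819976, 'R': array([[-0.00803411, -0.99994594,  0.00660031],
       [-0.98890286,  0.00696584, -0.14840016],
       [ 0.14834616, -0.00771932, -0.98890537]]), 't': array([-0.05055097,  0.59809413,  1.15201565])}
side {'vertical_fov': 56.55673142135343, 'cx': 257.1906121490101, 'cy': 198.86436107563122, 'R': array([[-0.73197797, -0.68094559,  0.02283313],
       [-0.37080611,  0.37003315, -0.85180884],
       [ 0.57158646, -0.63197197, -0.5233549 ]]), 't': array([0.38571674, 0.27062755, 0.63201944])}
wrist {'vertical_fov': 65.70646984690485, 'cx': 254.61151049984522, 'cy': 191.74051142183802, 'hand_eye': array([[ 1.44277073e-03, -9.47135006e-01, -3.20832041e-01,
         8.27074667e-02],
       [ 9.99998953e-01,  1.40181077e-03,  3.58646125e-04,
        -7.34159443e-04],
       [ 1.10059512e-04, -3.20832223e-01,  9.47136037e-01,
        -1.42924037e-01],
       [ 0.00000000e+00,  0.00000000e+00,  0.00000000e+00,
         1.00000000e+00]])}
```

View pics/top.png

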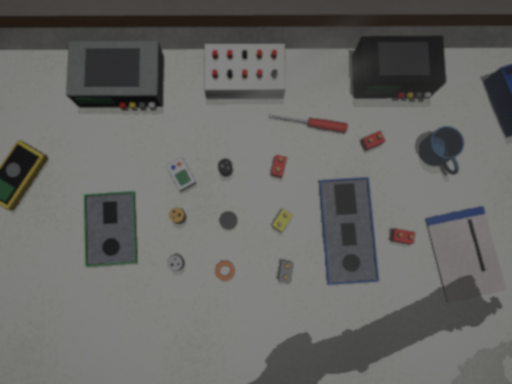

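View pics/side.png

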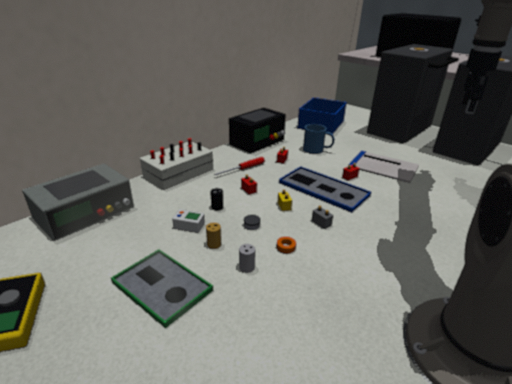

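Top view: red look-alikes are at (279,166), (373,140) and (403,236). The leftmost, (279,166), is the robot's left-most and so the one meant. The rest:
- Brass insert (177,215), aluminium (176,262), black insert (225,167). The flat disc (228,220) and the orange ring (225,270) are decoys.
- Yellow (283,220), grey (286,271), logger (181,174). Another yellow device (18,175) is not a resistor.
- Blue tray (348,231), green tray (110,229).

```bash
cat > m.py <<'E'
from h import *
z=np.load('last_top.npz');p,d=z['p'],z['d'];m=optics.camera_model('top');W=cloud(d,m)
def obj(n,u,v,zt,R=20,lo=None):
    s=np.s_[v-R:v+R,u-R:u+R];Q=W[s].reshape(-1,3)
    k=(Q[:,2]>(zt-.008 if lo is None else lo))&(Q[:,2]<zt+.02)
    l=np.zeros(W.shape[:2],np.uint8);l[s]=k.reshape(2*R,2*R)
    nn,L,st,c=cv2.connectedComponentsWithStats(l);i=np.argmin([1e9]+[np.hypot(*(c[j]-(u,v))) for j in range(1,nn)])
    Q=W[L==i];k2=np.abs(Q[:,2]-zt)<.006
    r=cv2.minAreaRect(Q[k2][:,:2].astype(np.float32)*1000)
    print(n,len(Q),'z50',np.median(Q[:,2]).round(4),'ctr',Q[k2][:,:2].mean(0).round(4),'rect',np.round(r[0],1),np.round(r[1],1),round(r[2],1))
for a in [('brass',177,215,.055),('alu',176,262,.055),('black',225,167,.055),('yellow',283,220,.036),('grey',286,271,.036),('red',279,166,.036),('logger',181,174,.034)]:obj(*a)
def tray(n,box,marks):
    g=cv2.cvtColor(p,cv2.COLOR_RGB2HSV);u0,v0,u1,v1=box
    V=p.max(2)[v0:v1,u0:u1];b=(V<60).astype(np.uint8)
    nn,L,st,c=cv2.connectedComponentsWithStats(b)
    for i in range(1,nn):
        if st[i,4]>60:
            Q=W[v0:v1,u0:u1][L==i];r=cv2.minAreaRect(Q[:,:2].astype(np.float32)*1000);print(n,'mark',c[i]+(u0,v0),st[i,4],Q.mean(0).round(4),np.round(r[0],1),np.round(r[1],1),round(r[2],1))
tray('blue',(326,182,372,280),0);tray('green',(90,198,132,260),0)
save(cv2.resize(p[130:290,150:310],(640,640),interpolation=cv2.INTER_CUBIC),'crop1.png')
E
python3 m.py
```

```text
brass 177 z50 0.054 ctr [0.5548 0.1216] rect [554.8 121.3] [33.9 33.5] 44.9
alu 183 z50 0.054 ctr [0.4412 0.1238] rect [441.7 123.4] [33.8 34.4] 44.9
black 174 z50 0.0539 ctr [0.6738 0.0057] rect [674.2   6. ] [34.7 33.7] 24.4
yellow 258 z50 0.0354 ctr [ 0.5421 -0.1321] rect [ 542.8 -132.4] [29.5 50.1] 55.5
grey 267 z50 0.0355 ctr [ 0.4192 -0.1385] rect [ 419.2 -138.7] [29.9 49.3] 80.3
red 243 z50 0.0356 ctr [ 0.6767 -0.1261] rect [ 677.6 -126.3] [29.7 50.2] 76.2
logger 541 z50 0.0333 ctr [0.6587 0.1156] rect [659.3 115.9] [72.3 45.9] 29.3
blue mark [345.0017331  198.66377816] 577 [ 0.5955 -0.2901  0.0144] [ 535.3 -175.2] [ 83.4 336.2] 27.7
blue mark [348.28671329 233.80769231] 286 [ 0.5088 -0.2963  0.008 ] [ 509.3 -296.1] [52.2 33.3] 1.5
blue mark [350.77880184 262.47465438] 217 [ 0.4386 -0.2986  0.0135] [ 438.5 -182.8] [ 36.5 274.1] 0.1
green mark [109.69303797 212.40189873] 316 [0.5658 0.2917 0.0115] [511.6 130. ] [391.8  59.8] 71.2
green mark [110.51405622 246.46586345] 249 [0.482  0.2866 0.0124] [463.1 130.7] [360.9  42.6] 83.1
```

View pics/crop1.png

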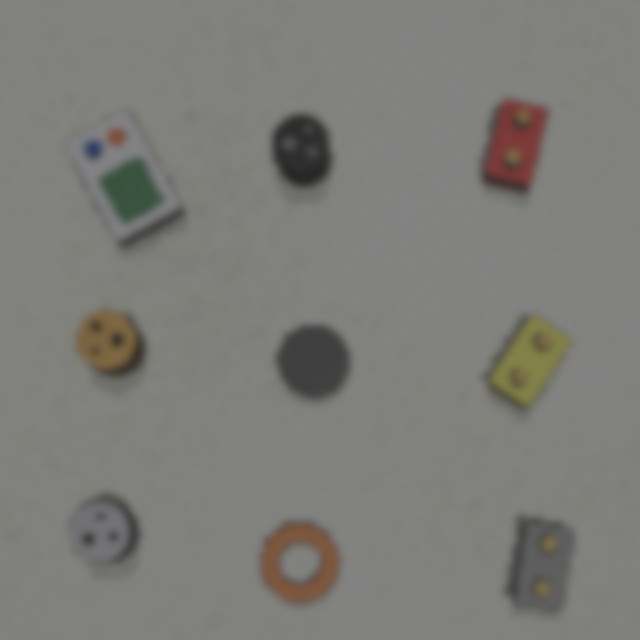

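Crop confirms the choice: the red box at crop (515,145), with the yellow (530,362), logger (125,178), brass (109,342) and aluminium (103,530) as listed. Now the tray marks by ray-plane, and the headings.

```bash
cat > t.py <<'E'
from h import *
z=np.load('last_top.npz');p,d=z['p'],z['d'];m=optics.camera_model('top');R,t=np.array(m['R']),np.array(m['t'])
f=192/np.tan(np.radians(m['vertical_fov'])/2)
def ray(uv,zz):
    uv=np.atleast_2d(uv);q=np.c_[(uv-[m['cx'],m['cy']])/f,np.ones(len(uv))]@R;c=-R.T@t
    return (c+q*((zz-c[2])/q[:,2])[:,None])[:,:2]*1000
for n,(u0,v0,u1,v1) in dict(blue=(326,182,372,280),green=(90,198,132,260)).items():
    V=cv2.resize(p.max(2)[v0:v1,u0:u1],None,fx=4,fy=4,interpolation=cv2.INTER_CUBIC);
    fl=np.percentile(V,70);dk=np.percentile(V,3);b=(V<(fl+dk)/2).astype(np.uint8);print(n,fl,dk)
    nn,L,st,c=cv2.connectedComponentsWithStats(b)
    for i in range(1,nn):
        if 2000<st[i,4]<20000:
            P=np.argwhere(L==i)[:,::-1];uv=(P+.5)/4-.5+[u0,v0];Q=ray(uv,.008).astype(np.float32);r=cv2.minAreaRect(Q);print(uv.mean(0).round(1),'mean',Q.mean(0).round(1),np.round(r[0],1),np.round(r[1],1),round(r[2],2))
# rim outlines by height
W=cloud(d,m)
for n,(u0,v0,u1,v1) in dict(blue=(312,170,385,292),green=(78,186,144,272)).items():
    w=W[v0:v1,u0:u1];k=((w[...,2]>.011)&(w[...,2]<.02)).astype(np.uint8)
    h=cv2.cvtColor(p[v0:v1,u0:u1],cv2.COLOR_RGB2HSV);k&=(h[...,1]>60)
    Q=w[k>0][:,:2].astype(np.float32)*1000;r=cv2.minAreaRect(Q);print(n,len(Q),np.round(r[0],1),np.round(r[1],1),round(r[2],2))
E
python3 t.py
```

```text
blue 84.0 48.0
[344.9 198.7] mean [ 596.3 -291.2] [ 596.5 -291.1] [77.4 52. ] 3.41
[348.2 233.9] mean [ 508.6 -296.1] [ 508.6 -296.1] [55.7 36.1] 3.71
[350.8 262.4] mean [ 438.8 -299.9] [ 438.7 -300.2] [42.  42.4] 58.4
green 81.0 29.0
[109.7 212.2] mean [566.7 292.7] [566.8 292.6] [55.2 34.4] 4.36
[110.5 246.6] mean [482.  287.7] [481.8 287.5] [41.8 41.5] 89.56
blue 410 [ 518.2 -295.1] [255.4 123.4] 3.14
green 273 [526.8 289.4] [175.1 124. ] 3.59
```

```bash
cat > go.py <<'E'
# usage: go.py x y z yaw(deg)  (mm) -> prints total turn about tool z first, then shift in tool axes after the turn & now
import sys; from h import *
x,y,zz,yaw=map(float,sys.argv[1:5]);o=monitor.get_obs();M=Ro.from_rotvec(o['orientation']).as_matrix()
c=np.degrees(np.arctan2(M[1,0],M[0,0]));dy=(yaw-c+90)%180-90
D=np.array([x,y,zz])/10-np.array(o['tcp_pos'])*100
y2=np.radians(c+dy);T=np.array([[np.cos(y2),np.sin(y2),0],[np.sin(y2),-np.cos(y2),0],[0,0,-1]])
want=T@Ro.identity().as_matrix()
print('t',round(o['clock'],2),'pos',(np.array(o['tcp_pos'])*1000).round(1),'yaw',c.round(2),'tilt',M[:,2].round(4),'j7',o['joints'][6].round(2),'w',round(o['grip_width']*100,2),'gf',round(o['gripper_force'],1))
print('shift cm, axes now',(M.T@D).round(2),'after turn',(T.T@D).round(2),'turn z',round(-np.radians(dy),3),'fix tilt rv',Ro.from_matrix(M.T@T).as_rotvec().round(3))
E
python3 go.py 554.8 121.5 200 3.2
```

```text
t 0.1 pos [ 269.9 -618.1  230.4] yaw 23.6 tilt [-8.0e-04  1.5e-03 -1.0e+00] j7 -0.08 w 8.56 gf 0.0
shift cm, axes now [ 55.71 -56.37   3.13] after turn [ 32.57 -72.25   3.04] turn z 0.356 fix tilt rv [-0.002  0.     0.356]
```

```bash
python3 -m crank '[[[0,0,0],[0,0,0.119]],[[0,0,0],[0,0,0.119]],[[0,0,0],[0,0,0.118]],[[1.6,-3.6,0],[0,0,0]],[[1.6,-3.6,0],[0,0,0]]]' 6.5
python3 -m crank '[[[1.6,-3.6,0],[0,0,0]],[[1.6,-3.6,0],[0,0,0]],[[1.6,-3.6,0],[0,0,0]],[[1.6,-3.6,0],[0,0,0]],[[1.6,-3.6,0],[0,0,0]]]'
python3 -m crank '[[[1.6,-3.6,0],[0,0,0]],[[1.6,-3.6,0],[0,0,0]],[[1.6,-3.6,0],[0,0,0]],[[1.6,-3.6,0],[0,0,0]],[[1.6,-3.6,0],[0,0,0]]]'
python3 -m crank '[[[1.6,-3.6,0.5],[0,0,0]],[[1.6,-3.6,0.5],[0,0,0]],[[1.6,-3.6,0.5],[0,0,0]],[[1.6,-3.6,0.5],[0,0,0]],[[1.6,-3.6,0.5],[0,0,0]]]'
python3 go.py 554.8 121.5 200 3.2
```

```text
clock: 0.6
tcp_pos: [0.2975, -0.5444, 0.2304]
orientation: [-3.14, -0.084, 0.002]
contact_force: [0.4, 0.4, 0.3]
grip_width: 0.0648
gripper_force: 0.0
clock: 1.1
tcp_pos: [0.3681, -0.359, 0.231]
orientation: [-3.14, -0.088, 0.001]
contact_force: [1.0, -0.3, 0.1]
grip_width: 0.0648
gripper_force: 0.0
clock: 1.6
tcp_pos: [0.4379, -0.175, 0.2312]
orientation: [3.14, 0.087, -0.0]
contact_force: [1.2, -0.6, 0.7]
grip_width: 0.0648
gripper_force: 0.0
clock: 2.1
tcp_pos: [0.5078, 0.0091, 0.2059]
orientation: [3.14, 0.087, -0.0]
contact_force: [0.5, 0.3, 0.3]
grip_width: 0.0647
gripper_force: 0.0
t 2.1 pos [507.8   9.1 205.9] yaw 3.19 tilt [-3.e-04 -1.e-04 -1.e+00] j7 -1.74 w 6.47 gf 0.0
shift cm, axes now [  5.32 -10.97   0.59] after turn [  5.32 -10.96   0.59] turn z -0.0 fix tilt rv [ 0.  0. -0.]
```

```bash
python3 -m crank '[[[1.8,-3.66,1],[0,0,0]],[[1.8,-3.66,1],[0,0,0]],[[1.72,-3.64,1],[0,0,0]],[[0,0,2],[0,0,0]],[[0,0,0],[0,0,0]]]'
cat > w.py <<'E'
# w.py x y zt R : wrist cloud measure of the object top near x,y (mm)
import sys; from h import *
x,y,zt,R=[float(a)/1000 for a in sys.argv[1:5]];p,d,m,o=grab('wrist');W=cloud(d,m,o)
if len(sys.argv)>5: save(p,sys.argv[5])
k=(np.hypot(W[...,0]-x,W[...,1]-y)<R)&(np.abs(W[...,2]-zt)<.005)&(d>0)
n,L,st,c=cv2.connectedComponentsWithStats(cv2.morphologyEx(k.astype(np.uint8),cv2.MORPH_OPEN,np.ones((3,3))));i=1+np.argmax(st[1:,4]);Q=W[L==i];q=cv2.minAreaRect(Q[:,:2].astype(np.float32)*1000)
print(len(Q),'z',np.median(Q[:,2]).round(4),'rect',np.round(q[0],1),np.round(q[1],1),round(q[2],1))
E
python3 w.py 554.8 121.5 55 40 w1.png; python3 go.py 554.8 121.5 20 3.2
```

```text
clock: 2.6
tcp_pos: [0.5527, 0.1207, 0.1535]
orientation: [3.139, 0.091, -0.009]
contact_force: [0.1, -0.4, -0.2]
grip_width: 0.065
gripper_force: 0.0
1323 z 0.0553 rect [555.2 125.8] [35.  35.5] 36.1
t 2.65 pos [553.3 119.5 154.9] yaw 3.22 tilt [-0.0038 -0.0013 -1.    ] j7 -1.98 w 6.49 gf 0.0
shift cm, axes now [ 0.21 -0.21 13.48] after turn [ 0.16 -0.19 13.49] turn z 0.0 fix tilt rv [0.001 0.004 0.   ]
```

View pics/w1.png

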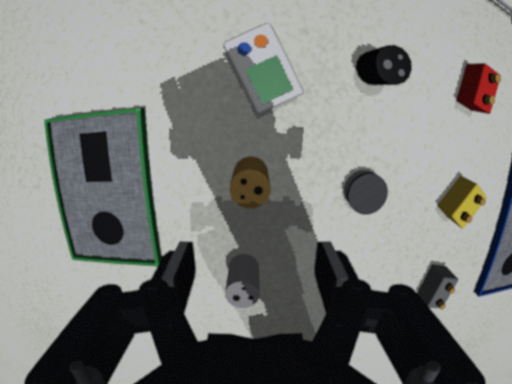

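The wrist view shows the brass insert at (250,183), between the fingers, with the aluminium at (243,285) and nothing in the way. I'll remeasure now that the arm has settled.

```bash
python3 -m crank '[[[0.1,-0.2,0],[0,0,0]],[[0,0,0],[0,0,0]],[[0,0,0],[0,0,0]]]' >/dev/null; python3 w.py 554.8 121.5 55 40;  python3 w.py 441.5 123.5 55 40;python3 w.py 659 116 34 60; python3 go.py 554.8 121.5 20 3.2
```

```text
1261 z 0.0553 rect [555.4 125.6] [35.1 34.2] 3.3
800 z 0.0554 rect [441.3 128.1] [35.3 35.6] 46.3
4050 z 0.0345 rect [659.4 120.3] [72.5 46.6] 29.7
t 3.1 pos [555.7 121.7 156.8] yaw 3.16 tilt [ 8.e-04  0.e+00 -1.e+00] j7 -1.98 w 6.48 gf 0.0
shift cm, axes now [-1.100e-01  1.000e-02  1.368e+01] after turn [-9.000e-02  1.000e-02  1.368e+01] turn z -0.001 fix tilt rv [ 0.    -0.001 -0.001]
```

```bash
python3 -m crank '[[[0,-0.2,2.6],[0,0,0]],[[0,0,3.5],[0,0,0]],[[0,0,3.5],[0,0,0]],[[0,0,2.5],[0,0,0]],[[0,0,1.5],[0,0,0]]]'
python3 -m crank '[[[0,0,0],[0,0,0]],[[0,0,0],[0,0,0]],[[0,0,0],[0,0,0]],[[0,0,0],[0,0,0]],[[0,0,0],[0,0,0]]]' 3 40
python3 go.py 554.8 123.5 20 3.2
```

```text
clock: 3.6
tcp_pos: [0.5544, 0.1236, 0.0184]
orientation: [3.14, 0.087, -0.004]
contact_force: [0.0, -1.1, 0.2]
grip_width: 0.065
gripper_force: 0.0
clock: 4.1
tcp_pos: [0.5561, 0.1243, 0.0214]
orientation: [-3.14, -0.088, -0.003]
contact_force: [0.7, 0.8, 3.2]
grip_width: 0.0351
gripper_force: 40.7
t 4.1 pos [556.1 124.3  21.4] yaw 3.19 tilt [ 1.7e-03  4.0e-04 -1.0e+00] j7 -2.06 w 3.51 gf 40.7
shift cm, axes now [-0.14  0.07  0.14] after turn [-0.14  0.07  0.14] turn z -0.0 fix tilt rv [-0.    -0.002 -0.   ]
```

```bash
python3 -m crank '[[[0,0,0],[0,0,0]],[[0,0,0],[0,0,0]],[[0,0,-2.5],[0,0,0]],[[0,0,-4],[0,0,0]],[[0,0,-3],[0,0,0]]]' 5
python3 -m crank '[[[0,0,-3],[0,0,0]],[[0,0,-1],[0,0,0]],[[0,0,0],[0,0,0]],[[0,0,0],[0,0,0]]]' >/dev/null;  python3 w.py 554.8 121.5 55 40;python3 w.py 441.5 123.5 55 40;python3 go.py 554.8 123.5 20 3.2
```

```text
clock: 4.6
tcp_pos: [0.5558, 0.1242, 0.1171]
orientation: [-3.14, -0.087, -0.001]
contact_force: [0.2, 0.7, 0.3]
grip_width: 0.0503
gripper_force: 0.0
1300 z 0.0553 rect [555.4 124.9] [35.4 34.6] 2.6
814 z 0.0554 rect [441.6 127.9] [35.2 35.8] 34.3
t 5.1 pos [554.3 123.7 153.5] yaw 3.2 tilt [-2.9e-03 -8.0e-04 -1.0e+00] j7 -1.99 w 4.97 gf 0.0
shift cm, axes now [8.000e-02 1.000e-02 1.335e+01] after turn [ 0.04  0.02 13.35] turn z -0.0 fix tilt rv [ 0.001  0.003 -0.   ]
```

```bash
python3 -m crank '[[[0.05,0,3],[0,0,0]],[[0,0,3.5],[0,0,0]],[[0,0,3.5],[0,0,0]],[[0,0,2.3],[0,0,0]],[[0,0,1],[0,0,0]]]' 5
python3 -m crank '[[[0,0,0],[0,0,0]],[[0,0,0],[0,0,0]],[[0,0,0],[0,0,0]],[[0,0,0],[0,0,0]]]' 3 60
python3 go.py 439.3 -296.5 150 3.2
python3 -m crank '[[[0,0,-1],[0,0,0]],[[0,0,-3],[0,0,0]],[[0,0,-4],[0,0,0]],[[0,0,-3],[0,0,0]],[[0,0,-2],[0,0,0]]]'
python3 go.py 439.3 -296.5 150 3.2
```

```text
clock: 5.6
tcp_pos: [0.5533, 0.1234, 0.0186]
orientation: [3.139, 0.088, -0.009]
contact_force: [-0.7, 0.9, -0.3]
grip_width: 0.0499
gripper_force: 0.0
clock: 6.0
tcp_pos: [0.5563, 0.1241, 0.0231]
orientation: [-3.14, -0.087, -0.002]
contact_force: [-0.1, 0.7, -4.2]
grip_width: 0.0343
gripper_force: 60.1
t 6.0 pos [556.3 124.1  23.1] yaw 3.19 tilt [ 1.1e-03  2.0e-04 -1.0e+00] j7 -2.07 w 3.43 gf 60.1
shift cm, axes now [-14.01  41.34 -12.71] after turn [-14.03  41.34 -12.69] turn z -0.0 fix tilt rv [-0.    -0.001 -0.   ]
clock: 6.5
tcp_pos: [0.5569, 0.1245, 0.1561]
orientation: [-3.139, -0.088, -0.006]
contact_force: [0.0, 0.5, -4.4]
grip_width: 0.035
gripper_force: 60.6
t 6.5 pos [556.9 124.5 156.1] yaw 3.2 tilt [ 0.004  0.001 -1.   ] j7 -1.99 w 3.5 gf 60.6
shift cm, axes now [-14.09  41.38   0.51] after turn [-14.09  41.38   0.61] turn z -0.0 fix tilt rv [-0.001 -0.004 -0.   ]
```

```bash
python3 -m crank '[[[-1.4,4.14,0],[0,0,0]],[[-1.4,4.14,0],[0,0,0]],[[-1.4,4.14,0],[0,0,0]],[[-1.4,4.14,0],[0,0,0]],[[-1.4,4.14,0],[0,0,0]]]' >/dev/null
python3 -m crank '[[[-1.4,4.14,0],[0,0,0]],[[-1.4,4.14,0],[0,0,0]],[[-1.4,4.14,0],[0,0,0]],[[-1.4,4.14,0],[0,0,0]],[[-1.4,4.14,0],[0,0,0]]]'  >/dev/null
python3 -m crank '[[[0,0,0],[0,0,0]],[[0,0,0],[0,0,0]],[[0,0,0],[0,0,0]]]'
cat > wm.py <<'E'
# wm.py u0 v0 u1 v1.. : dark marks in the wrist picture, projected on the z=8 plane
import sys; from h import *
z=np.load('last_wrist.npz') if '-l' in sys.argv else None
p,d,m,o=grab('wrist');W=cloud(d,m,o)
if len(sys.argv)>1: save(p,sys.argv[1])
V=p.max(2);k=((V<75)&(np.abs(W[...,2]-.008)<.004)&(d>0)).astype(np.uint8)
k=cv2.morphologyEx(k,cv2.MORPH_OPEN,np.ones((3,3)))
n,L,st,c=cv2.connectedComponentsWithStats(k)
for i in range(1,n):
    if st[i,4]>150:
        Q=W[L==i];q=cv2.minAreaRect(Q[:,:2].astype(np.float32)*1000);print(c[i].round(0),st[i,4],np.round(q[0],1),np.round(q[1],1),round(q[2],1))
E
python3 wm.py w2.png; python3 go.py 439.3 -296.5 30 3.2
```

```text
clock: 7.8
tcp_pos: [0.4397, -0.2958, 0.1528]
orientation: [-3.14, -0.09, -0.001]
contact_force: [0.2, 0.9, -4.9]
grip_width: 0.0347
gripper_force: 61.4
[257.  28.] 3099 [ 587.9 -288.2] [59.1 50.4] 3.3
[241. 131.] 8399 [ 491.3 -287. ] [147.3 103.9] 3.0
t 7.85 pos [ 439.9 -295.5  152.7] yaw 3.33 tilt [ 6.e-04  5.e-04 -1.e+00] j7 -1.11 w 3.44 gf 61.4
shift cm, axes now [-0.07  0.1  12.27] after turn [-0.06  0.1  12.27] turn z 0.002 fix tilt rv [-0.    -0.001  0.002]
```

View pics/w2.png

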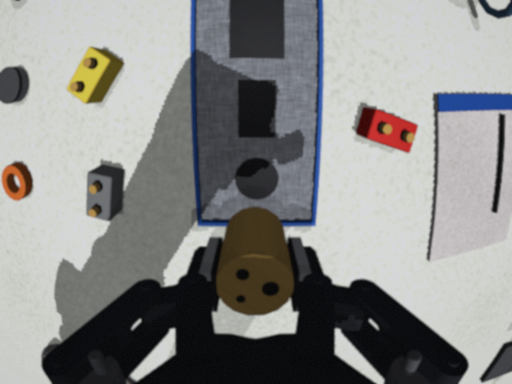

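The held insert at (255,262) is upright over the disc (256,178). The shadow merged with the small mark, so I'll re-threshold the saved frame.

Run:
```python
from h import *
z=np.load('last_wrist.npz');m=optics.camera_model('wrist');o=dict(tcp_pos=z['tp'],orientation=z['to']);W=cloud(z['d'],m,o);V=z['p'].max(2)
for th in (22,28,34,40,50):
    k=((V<th)&(np.abs(W[...,2]-.008)<.004)&(z['d']>0)).astype(np.uint8);k[210:]=0
    n,L,st,c=cv2.connectedComponentsWithStats(cv2.morphologyEx(k,cv2.MORPH_OPEN,np.ones((3,3))))
    for i in range(1,n):
        if st[i,4]>400:
            Q=W[L==i];q=cv2.minAreaRect(Q[:,:2].astype(np.float32)*1000);print(th,c[i].round(0),st[i,4],np.round(q[0],1),np.round(q[1],1),round(q[2],1))
```

```text
22 [254. 124.] 627 [ 494.4 -292.6] [23.5 29.8] 2.4
28 [255. 108.] 1817 [ 508.6 -292.9] [53.6 33.5] 2.9
34 [256. 108.] 1889 [ 508.6 -292.8] [53.7 33.5] 3.0
40 [256. 108.] 1927 [ 509.1 -293. ] [54.5 33.9] 3.2
40 [251. 167.] 412 [ 450.7 -290.5] [16.5 34.9] 33.7
50 [255.  14.] 1427 [ 596.6 -287.8] [42.1 48.5] 3.6
50 [256. 108.] 2045 [ 508.6 -292.8] [55.4 35.3] 2.9
50 [252. 178.] 974 [ 439.2 -294.6] [42.7 36.7] 17.2
```

```bash
python3 -m crank '[[[0,0.15,2.5],[0,0,0]],[[0,0,3],[0,0,0]],[[0,0,3],[0,0,0]],[[0,0,2],[0,0,0]],[[0,0,0.8],[0,0,0]]]' >/dev/null
python3 -m crank '[[[0,0,0],[0,0,0]],[[0,0,0],[0,0,0]],[[0,0,0],[0,0,0]]]'
python3 go.py 439.7 -297 31 3.2
```

```text
clock: 8.65
tcp_pos: [0.4404, -0.2989, 0.0406]
orientation: [3.139, 0.088, 0.003]
contact_force: [-0.4, -0.3, -4.8]
grip_width: 0.0346
gripper_force: 61.4
t 8.65 pos [ 440.4 -298.9   40.6] yaw 3.22 tilt [ 0.0022 -0.0012 -1.    ] j7 -1.15 w 3.46 gf 61.4
shift cm, axes now [-0.06 -0.19  0.96] after turn [-0.06 -0.19  0.96] turn z 0.0 fix tilt rv [ 0.001 -0.002  0.   ]
```

```bash
for i in 1 2 3; do python3 -m crank '[[[0,0,0],[0,0,0]]]' | grep tcp; done
python3 -m crank '[[[0,0,0],[0,0,0]],[[0,0,0],[0,0,0]]]' | grep tcp
```

```text
tcp_pos: [0.4401, -0.299, 0.0404]
tcp_pos: [0.4397, -0.2988, 0.04]
tcp_pos: [0.4394, -0.2987, 0.0397]
tcp_pos: [0.4393, -0.2986, 0.0393]
```

```bash
python3 -m crank '[[[0.03,-0.13,0.2],[0,0,0]],[[0,0,0.2],[0,0,0]],[[0,0,0.2],[0,0,0]],[[0,0,0],[0,0,0]],[[0,0,0],[0,0,0]]]'
python3 -m crank '[[[0,0,0.1],[0,0,0]],[[0,0,0.1],[0,0,0]],[[0,0,0],[0,0,0]]]'
```

```text
clock: 9.65
tcp_pos: [0.4395, -0.2972, 0.0332]
orientation: [-3.14, -0.088, 0.0]
contact_force: [-0.3, -0.3, -5.6]
grip_width: 0.0344
gripper_force: 61.4
clock: 9.95
tcp_pos: [0.4394, -0.2972, 0.0312]
orientation: [-3.14, -0.088, 0.0]
contact_force: [0.6, -0.2, -5.3]
grip_width: 0.0346
gripper_force: 61.4
```

```bash
for i in 1; do python3 -m crank '[[[0,0,0.08],[0,0,0]],[[0,0,0],[0,0,0]]]' | egrep 'tcp|cont'; done
python3 -m crank '[[[0,0,0.08],[0,0,0]],[[0,0,0],[0,0,0]]]' | egrep 'tcp|cont';python3 -m crank '[[[0,0,0],[0,0,0]],[[0,0,0],[0,0,0]]]' | egrep 'tcp|cont'
```

```text
tcp_pos: [0.4395, -0.2972, 0.0304]
contact_force: [0.4, -0.4, -4.0]
tcp_pos: [0.4395, -0.2972, 0.0296]
contact_force: [-0.5, -0.2, -4.5]
tcp_pos: [0.4396, -0.2972, 0.0297]
contact_force: [1.5, -0.9, -5.9]
```

```bash
for i in 1 2 3; do python3 -m crank '[[[0,0,0.1],[0,0,0]],[[0,0,0],[0,0,0]]]' | egrep 'tcp|cont' | tr '\n' ' '; done
```

```text
tcp_pos: [0.4396, -0.2973, 0.0288] contact_force: [-0.2, -0.5, -3.8] tcp_pos: [0.4398, -0.2973, 0.0287] contact_force: [-3.1, 1.7, 7.2] tcp_pos: [0.4398, -0.2973, 0.0286] contact_force: [-5.3, 4.2, 18.5]
```

```bash
python3 -m crank '[[[0,0,-0.12],[0,0,0]],[[0,0,0],[0,0,0]]]' | egrep 'tcp|cont'
python3 -m crank '[[[0,0,0],[0,0,0]],[[0,0,0],[0,0,0]],[[0,0,0],[0,0,0]]]' 5 
python3 -m crank '[[[0,0,-2],[0,0,0]],[[0,0,-4],[0,0,0]],[[0,0,-4],[0,0,0]],[[0.5,-4,-2],[0,0,0]],[[1.6,-4,0],[0,0,0]]]' 
python3 -m crank '[[[1.6,-4,0],[0,0,0.15]],[[1.6,-4,0],[0,0,0.15]],[[0,0,0],[0,0,0.15]],[[0,0,0],[0,0,0.15]],[[0,0,0],[0,0,0]]]' >/dev/null
cat > tm.py <<'E'
from h import *
import sys
g=grab('top');save(g[0],sys.argv[1])
exec(open('m.py').read().split('for a in')[0].replace('from h import *',''))
for a in sys.argv[2:]:
    n,u,v,zt=a.split(',');obj(n,int(u),int(v),float(zt),14,float(zt)-.012)
E
python3 tm.py t2.png brass,350,258,.063; python3 go.py 542.8 -128.9 150 -34.5
```

```text
tcp_pos: [0.4398, -0.2973, 0.0287]
contact_force: [-1.8, 1.7, 7.7]
clock: 11.65
tcp_pos: [0.4398, -0.2974, 0.0279]
orientation: [3.14, 0.087, 0.001]
contact_force: [-0.3, -0.7, -0.1]
grip_width: 0.0499
gripper_force: 0.0
clock: 12.15
tcp_pos: [0.457, -0.2176, 0.151]
orientation: [3.137, 0.08, 0.008]
contact_force: [1.9, 0.9, -1.0]
grip_width: 0.05
gripper_force: 0.0
brass 195 z50 0.0621 ctr [ 0.4404 -0.2996] rect [ 439.9 -299.5] [34.9 34.1] 50.5
t 12.7 pos [ 487.9 -140.4  147.8] yaw -30.2 tilt [-1.e-04 -2.e-04 -1.e+00] j7 -1.99 w 5.01 gf 0.0
shift cm, axes now [ 4.16 -3.76 -0.22] after turn [ 3.87 -4.06 -0.22] turn z 0.075 fix tilt rv [ 0.    -0.     0.075]
```

View pics/t2.png

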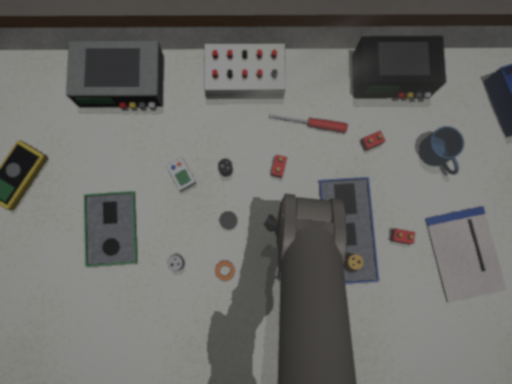

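The brass insert (355,262) sits on its mark, about 1 mm off in the top frame. Next, yellow.

```bash
python3 -m crank '[[[0,0,0],[0,0,0.075]],[[1.9,-2,1],[0,0,0]],[[1.9,-2,2],[0,0,0]],[[0,0,0],[0,0,0]],[[0,0,0],[0,0,0]]]' >/dev/null
python3 -m crank '[[[0,0,0],[0,0,0]],[[0,0,0],[0,0,0]]]' >/dev/null
python3 w.py 542.6 -129.8 36 50;python3 go.py 542.6 -129.8 12 -34.5
```

```text
1888 z 0.0363 rect [ 543.1 -128.9] [30.1 50.3] 55.9
t 13.45 pos [ 541.5 -129.9  118.5] yaw -34.71 tilt [ 6.e-04 -3.e-04 -1.e+00] j7 -2.11 w 5.0 gf 0.0
shift cm, axes now [ 0.08 -0.07 10.65] after turn [ 0.09 -0.07 10.65] turn z -0.004 fix tilt rv [-0.    -0.001 -0.004]
```

```bash
python3 -m crank '[[[0.1,-0.08,3],[0,0,-0.008]],[[0,0,3],[0,0,0]],[[0,0,2.5],[0,0,0]],[[0,0,1.5],[0,0,0]],[[0,0,0.5],[0,0,0]]]' >/dev/null
python3 -m crank '[[[0,0,0],[0,0,0]],[[0,0,0],[0,0,0]],[[0,0,0],[0,0,0]],[[0,0,0],[0,0,0]],[[0,0,0],[0,0,0]]]' 2 40
python3 go.py 542.6 -129.8 12 -34.5
```

```text
clock: 14.45
tcp_pos: [0.5437, -0.1294, 0.0137]
orientation: [-3.002, 0.925, -0.002]
contact_force: [-1.2, 0.4, 5.1]
grip_width: 0.029
gripper_force: 40.2
t 14.45 pos [ 543.7 -129.4   13.7] yaw -34.25 tilt [ 1.3e-03 -3.0e-04 -1.0e+00] j7 -2.13 w 2.9 gf 40.2
shift cm, axes now [-0.07  0.1   0.17] after turn [-0.07  0.1   0.17] turn z 0.004 fix tilt rv [-0.001 -0.001  0.004]
```

```bash
python3 -m crank '[[[0,0,-1.5],[0,0,0]],[[0,0,-3],[0,0,-0.14]],[[0,0,-3],[0,0,-0.14]],[[0,0,-2.5],[0,0,-0.13]],[[0,0,0],[0,0,-0.13]]]' >/dev/null
python3 -m crank '[[[0,0,0],[0,0,-0.113]],[[0,0,0],[0,0,0]]]' >/dev/null
python3 go.py 509.2 -293.7 100 3.2
```

```text
t 15.15 pos [ 543.1 -129.5  114. ] yaw 3.2 tilt [ 9.e-04 -3.e-04 -1.e+00] j7 -1.55 w 2.93 gf 39.6
shift cm, axes now [-4.31 16.2   1.4 ] after turn [-4.3 16.2  1.4] turn z 0.0 fix tilt rv [ 0.    -0.001  0.   ]
```

```bash
python3 -m crank '[[[-1,3.8,0],[0,0,0]],[[-1,3.8,0],[0,0,0]],[[-1,3.8,0],[0,0,0]],[[-1,3.8,0],[0,0,0]],[[-0.3,1,2],[0,0,0]]]' >/dev/null
python3 -m crank '[[[0,0,3],[0,0,0]],[[0,0,2],[0,0,0]],[[0,0,1],[0,0,0]],[[0,0,0],[0,0,0]],[[0,0,0],[0,0,0]]]'
python3 go.py 509.2 -293.7 21 3.2
```

```text
clock: 16.15
tcp_pos: [0.5098, -0.2934, 0.0337]
orientation: [3.14, 0.086, 0.001]
contact_force: [0.1, 0.3, -0.1]
grip_width: 0.0293
gripper_force: 39.8
t 16.15 pos [ 509.8 -293.4   33.7] yaw 3.13 tilt [ 8.e-04 -4.e-04 -1.e+00] j7 -1.27 w 2.93 gf 39.8
shift cm, axes now [-0.06  0.03  1.27] after turn [-0.06  0.03  1.27] turn z -0.001 fix tilt rv [ 0.    -0.001 -0.001]
```

```bash
python3 -m crank '[[[-0.05,0.03,0.5],[0,0,0]],[[0,0,0.3],[0,0,0]],[[0,0,0.2],[0,0,0]],[[0,0,0],[0,0,0]],[[0,0,0],[0,0,0]]]' | egrep 'tcp|cont' | tr '\n' ' '
for i in 1 2 3; do python3 -m crank '[[[0,0,0.08],[0,0,0]],[[0,0,0],[0,0,0]]]' | egrep 'tcp|cont' | tr '\n' ' ';echo; done
```

```text
tcp_pos: [0.5087, -0.2937, 0.023] contact_force: [-0.1, -0.5, -0.5] tcp_pos: [0.5087, -0.2937, 0.0221] contact_force: [-0.2, -0.4, -0.5] 
tcp_pos: [0.5088, -0.2937, 0.0218] contact_force: [-1.1, 0.4, 3.9] 
tcp_pos: [0.5089, -0.2937, 0.0217] contact_force: [-3.4, 2.3, 12.3]
```

```bash
python3 -m crank '[[[0,0,-0.12],[0,0,0]],[[0,0,0],[0,0,0]]]' | egrep 'cont'
python3 -m crank '[[[0,0,0],[0,0,0]],[[0,0,0],[0,0,0]],[[0,0,-1],[0,0,0]],[[0,0,-3],[0,0,0]],[[0,0,-4],[0,0,0]]]' 4.6 >/dev/null
python3 -m crank '[[[0,0,-2.5],[0,0,0]],[[1.5,-4,-1],[0,0,0]],[[1.5,-4,-1],[0,0,0]],[[1.5,-4,0],[0,0,0]],[[1.5,-4,0],[0,0,0]]]' 7 >/dev/null
python3 -m crank '[[[1.5,-4,0],[0,0,0]],[[1.5,-4,0],[0,0,0]],[[1.5,-4,0],[0,0,0]],[[0,0,0],[0,0,-0.11]],[[0,0,0],[0,0,-0.11]]]' >/dev/null
python3 -m crank '[[[0,0,0],[0,0,-0.12]],[[0,0,0],[0,0,-0.12]],[[0,0,0],[0,0,0]]]' >/dev/null
python3 tm.py t3.png brass,353,260,.063 yellow,348,231,.044; python3 go.py 659.3 119.2 100 29.4
```

```text
contact_force: [0.2, 0.1, -0.7]
brass 192 z50 0.0619 ctr [ 0.4405 -0.2994] rect [ 440.4 -299.9] [34.9 34.2] 27.3
yellow 274 z50 0.0436 ctr [ 0.5077 -0.2959] rect [ 508.1 -296. ] [48.9 31. ] 1.7
t 19.3 pos [598.1  -8.4 147.2] yaw 29.37 tilt [ 4.e-04  2.e-04 -1.e+00] j7 -1.36 w 7.0 gf 0.0
shift cm, axes now [11.59 -8.12  4.72] after turn [11.6  -8.12  4.72] turn z -0.001 fix tilt rv [ 0.    -0.    -0.001]
```

```bash
python3 -m crank '[[[3,-2.1,0],[0,0,0]],[[3,-2.1,0.5],[0,0,0]],[[3,-2.1,0.5],[0,0,0]],[[2.6,-1.82,1],[0,0,0]],[[0,0,1],[0,0,0]]]' >/dev/null
python3 -m crank '[[[0,0,0],[0,0,0]],[[0,0,0],[0,0,0]],[[0,0,0],[0,0,0]]]' >/dev/null
python3 w.py 659.3 119.2 34 60;python3 go.py 659.3 119.2 12 29.5
```

```text
4665 z 0.0345 rect [660.2 120.7] [71.5 46.3] 29.1
t 20.15 pos [659.3 117.9 117.5] yaw 29.38 tilt [ 9.e-04 -7.e-04 -1.e+00] j7 -1.56 w 7.0 gf 0.0
shift cm, axes now [ 0.06 -0.12 10.54] after turn [ 0.06 -0.11 10.55] turn z -0.002 fix tilt rv [ 0.001 -0.    -0.002]
```

```bash
python3 -m crank '[[[0.12,-0.13,3],[0,0,0]],[[0,0,3],[0,0,0]],[[0,0,2.5],[0,0,0]],[[0,0,1.5],[0,0,0]],[[0,0,0.5],[0,0,0]]]' >/dev/null
python3 -m crank '[[[0,0,0],[0,0,0]],[[0,0,0],[0,0,0]],[[0,0,0],[0,0,0]],[[0,0,0],[0,0,0]],[[0,0,0],[0,0,0]]]' 4 40
python3 go.py 659.8 119.7 12 29.4
python3 -m crank '[[[0,0,-1.5],[0,0,0]],[[0,0,-3],[0,0,0.115]],[[0,0,-4],[0,0,0.115]],[[0,0,-3],[0,0,0.115]],[[0,0,0],[0,0,0.114]]]' >/dev/null
python3 go.py 596.4 -288.7 100 3.2
```

```text
clock: 21.15
tcp_pos: [0.6604, 0.1215, 0.0132]
orientation: [3.038, 0.8, 0.004]
contact_force: [-1.2, -0.8, 5.6]
grip_width: 0.045
gripper_force: 44.0
t 21.15 pos [660.4 121.5  13.2] yaw 29.52 tilt [ 2.2e-03  4.0e-04 -1.0e+00] j7 -1.61 w 4.5 gf 44.0
shift cm, axes now [-0.14  0.13  0.12] after turn [-0.14  0.13  0.12] turn z 0.002 fix tilt rv [ 0.001 -0.002  0.002]
t 21.65 pos [662.4 122.5 133.1] yaw 2.96 tilt [ 0.0087  0.0026 -1.    ] j7 -1.96 w 4.5 gf 43.2
shift cm, axes now [-8.74 40.73  3.14] after turn [-8.88 40.68  3.31] turn z -0.004 fix tilt rv [-0.002 -0.009 -0.004]
```

```bash
python3 -m crank '[[[-0.8,4.07,0],[0,0,0]],[[-0.8,4.07,0],[0,0,0]],[[-0.8,4.07,0],[0,0,0]],[[-0.8,4.07,0],[0,0,0]],[[-0.8,4.07,0],[0,0,0]]]' >/dev/null
python3 -m crank '[[[-0.8,4.07,0],[0,0,0]],[[-0.8,4.07,0],[0,0,0]],[[-0.8,4.07,0],[0,0,0]],[[-0.8,4.07,0],[0,0,0]],[[-0.8,4.07,1],[0,0,0]]]' >/dev/null
python3 -m crank '[[[0,0,2],[0,0,0]],[[0,0,2],[0,0,0]],[[0,0,1],[0,0,0]],[[0,0,0],[0,0,0]],[[0,0,0],[0,0,0]]]' >/dev/null
python3 -m crank '[[[0,0,0],[0,0,0]],[[0,0,0],[0,0,0]],[[0,0,0],[0,0,0]]]' | egrep 'cont'
python3 go.py 597.6 -288.6 22 3.2
```

```text
contact_force: [-1.1, -0.5, -0.1]
t 23.45 pos [ 602.8 -289.7   67.5] yaw 3.24 tilt [ 1.e-03 -5.e-04 -1.e+00] j7 -1.32 w 4.52 gf 43.1
shift cm, axes now [-0.52 -0.14  4.55] after turn [-0.52 -0.14  4.55] turn z 0.001 fix tilt rv [ 0.001 -0.001  0.001]
```

```bash
python3 -m crank '[[[-0.5,-0.12,1.5],[0,0,0]],[[0,0,1],[0,0,0]],[[0,0,0.8],[0,0,0]],[[0,0,0],[0,0,0]],[[0,0,0],[0,0,0]]]' >/dev/null
python3 -m crank '[[[0,0,0],[0,0,0]],[[0,0,0],[0,0,0]],[[0,0,0],[0,0,0]],[[0,0,0],[0,0,0]]]' | egrep 'cont'
python3 go.py 597.6 -288.6 22 3.2
```

```text
contact_force: [-0.5, -0.5, -1.3]
t 24.35 pos [ 597.5 -288.8   34. ] yaw 3.23 tilt [ 4.e-04 -2.e-04 -1.e+00] j7 -1.33 w 4.51 gf 43.2
shift cm, axes now [ 0.01 -0.02  1.2 ] after turn [ 0.01 -0.02  1.2 ] turn z 0.0 fix tilt rv [ 0. -0.  0.]
```

```bash
python3 -m crank '[[[0,0,0.5],[0,0,0]],[[0,0,0.4],[0,0,0]],[[0,0,0.2],[0,0,0]],[[0,0,0],[0,0,0]],[[0,0,0],[0,0,0]]]' | egrep 'tcp|cont' | tr '\n' ' '
for i in 1 2 3; do python3 -m crank '[[[0,0,0.07],[0,0,0]],[[0,0,0],[0,0,0]]]' | egrep 'tcp|cont' | tr '\n' ' ';echo; done
```

```text
tcp_pos: [0.5973, -0.2886, 0.0226] contact_force: [0.6, 0.5, -0.1] tcp_pos: [0.5974, -0.2887, 0.0221] contact_force: [0.5, 0.1, -2.4] 
tcp_pos: [0.5973, -0.2887, 0.0213] contact_force: [-0.4, 0.1, -1.1] 
tcp_pos: [0.5974, -0.2887, 0.0212] contact_force: [-0.8, 1.4, 4.4]
```

```bash
python3 -m crank '[[[0,0,-0.08],[0,0,0]],[[0,0,0],[0,0,0]]]' | egrep 'cont'
python3 -m crank '[[[0,0,0],[0,0,0]],[[0,0,0],[0,0,0]],[[0,0,-1],[0,0,0]],[[0,0,-3],[0,0,0]],[[0,0,-4],[0,0,0]]]' 6.2 >/dev/null
python3 -m crank '[[[0,0,-4],[0,0,0]],[[-1.3,-4.1,0],[0,0,0]],[[-1.3,-4.1,0],[0,0,0]],[[-1.3,-4.1,0],[0,0,0]],[[-1.3,-4.1,0],[0,0,0]]]' >/dev/null
python3 -m crank '[[[-1.3,-4.1,0],[0,0,0]],[[-1.3,-4.1,0],[0,0,0]],[[-1.3,-4.1,0],[0,0,0]],[[-1.3,-4.1,0],[0,0,0]],[[-1.3,-4.1,0],[0,0,0]]]' >/dev/null
python3 tm.py t4.png brass,353,260,.063 yellow,348,231,.044 logger,344,196,.042; python3 go.py 441.5 126.9 140 3.3
```

```text
contact_force: [-0.1, 0.5, -1.0]
brass 197 z50 0.0619 ctr [ 0.4405 -0.2995] rect [ 440.  -299.5] [35.1 33.5] 49.0
yellow 275 z50 0.0432 ctr [ 0.5074 -0.2959] rect [ 508.1 -296.6] [49.2 30.7] 2.3
logger 520 z50 0.0413 ctr [ 0.598  -0.2909] rect [ 598.1 -291.1] [66.4 45.7] 2.3
t 27.2 pos [456.7  82.1 142.6] yaw 3.71 tilt [ 7.0e-04  3.5e-03 -1.0e+00] j7 -1.97 w 6.19 gf 0.0
shift cm, axes now [-1.23 -4.57  0.27] after turn [-1.26 -4.56  0.26] turn z 0.007 fix tilt rv [-0.003 -0.001  0.007]
```

```bash
python3 -c "
import cv2;p=cv2.imread('pics/t4.png');cv2.imwrite('pics/t4c.png',cv2.resize(p[165:300,300:400],(540,600),interpolation=cv2.INTER_CUBIC))"
```

```text
(no output)
```

View pics/t4c.png

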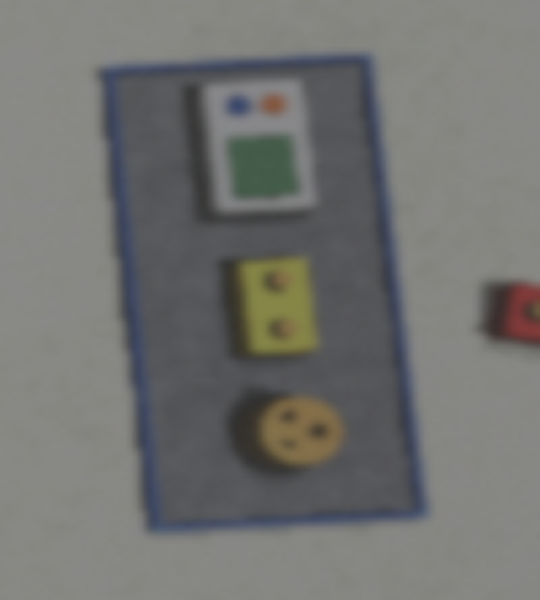

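The blue tray holds the logger (258,147), yellow (275,306) and brass (301,431), all upright and square. The logger's measuring window was clipped, so I'll redo that one and move on to the aluminium.

```bash
python3 - <<'E'
exec(open('m.py').read().split('for a in')[0])
obj('logger',344,196,.042,24,.03)
E
python3 -m crank '[[[-0.63,-2.28,0],[0,0,0.007]],[[-0.63,-2.28,1],[0,0,0]],[[0,0,1],[0,0,0]],[[0,0,0],[0,0,0]],[[0,0,0],[0,0,0]]]' >/dev/null
python3 -m crank '[[[0,0,0],[0,0,0]],[[0,0,0],[0,0,0]],[[0,0,0],[0,0,0]]]' >/dev/null
python3 w.py 441.5 126.9 55 40;python3 go.py 441.5 126.9 20 3.3
```

```text
logger 575 z50 0.0412 ctr [ 0.5949 -0.2911] rect [ 595.5 -291.5] [72.1 46.8] 4.2
1647 z 0.0553 rect [441.1 128.1] [35.9 34.5] 2.8
t 28.05 pos [445.1 117.7 121.6] yaw 2.78 tilt [ 4.e-04 -0.e+00 -1.e+00] j7 -2.1 w 6.21 gf 0.0
shift cm, axes now [-0.31 -0.94 10.16] after turn [-0.3  -0.94 10.16] turn z -0.009 fix tilt rv [ 0.    -0.    -0.009]
```

```bash
python3 -m crank '[[[-0.33,-0.97,2],[0,0,-0.009]],[[0,0,3],[0,0,0]],[[0,0,3],[0,0,0]],[[0,0,1.5],[0,0,0]],[[0,0,0.5],[0,0,0]]]' >/dev/null
python3 -m crank '[[[0,0,0],[0,0,0]],[[0,0,0],[0,0,0]],[[0,0,0],[0,0,0]]]' >/dev/null
python3 go.py 441.2 127.2 20 3.3
python3 -m crank '[[[0,0,0],[0,0,0]],[[0,0,0],[0,0,0]],[[0,0,0],[0,0,0]],[[0,0,0],[0,0,0]],[[0,0,0],[0,0,0]]]' 3 40
python3 go.py 441.2 127.2 20 3.3
```

```text
t 28.85 pos [441.8 127.8  22.4] yaw 3.33 tilt [ 1.9e-03  5.0e-04 -1.0e+00] j7 -2.24 w 6.17 gf 0.0
shift cm, axes now [-0.07  0.05  0.24] after turn [-0.06  0.05  0.24] turn z 0.001 fix tilt rv [-0.    -0.002  0.001]
clock: 29.35
tcp_pos: [0.4415, 0.1276, 0.0221]
orientation: [-3.14, -0.091, -0.002]
contact_force: [-0.9, -0.4, 6.6]
grip_width: 0.0349
gripper_force: 39.3
t 29.35 pos [441.5 127.6  22.1] yaw 3.33 tilt [ 0.0011  0.     -1.    ] j7 -2.24 w 3.49 gf 39.3
shift cm, axes now [-0.03  0.03  0.21] after turn [-0.03  0.03  0.21] turn z 0.0 fix tilt rv [ 0.    -0.001  0.   ]
```

```bash
python3 -m crank '[[[0,0,-1.5],[0,0,0]],[[0,0,-3],[0,0,0]],[[0,0,-3],[0,0,0]],[[0,0,-2.5],[0,0,0]],[[0,0,-1],[0,0,0]]]' >/dev/null
python3 -m crank '[[[1,-3.2,0],[0,0,0]],[[1,-3.2,0],[0,0,0]],[[1,-3.2,0],[0,0,0]],[[1,-3.2,0],[0,0,0]],[[0.96,-3.2,0],[0,0,0]]]' >/dev/null
python3 -m crank '[[[0,0,0],[0,0,0]],[[0,0,0],[0,0,0]],[[0,0,0],[0,0,0]],[[0,0,0],[0,0,0]],[[0,0,0],[0,0,0]]]' >/dev/null
sed -i 's/V<75/V<50/' wm.py; python3 wm.py w3.png;python3 go.py 482.3 291.4 28.5 3.4
```

```text
[250.  96.] 2056 [566.3 296.3] [54.8 36.2] 3.2
[254. 183.] 1654 [482.6 290.7] [43.7 42.7] 74.9
t 30.9 pos [481.3 289.2 131.4] yaw 3.27 tilt [ 1.e-04 -4.e-04 -1.e+00] j7 -2.39 w 3.48 gf 40.4
shift cm, axes now [ 0.11 -0.22 10.29] after turn [ 0.11 -0.21 10.29] turn z -0.002 fix tilt rv [ 0.    -0.    -0.002]
```

View pics/w3.png

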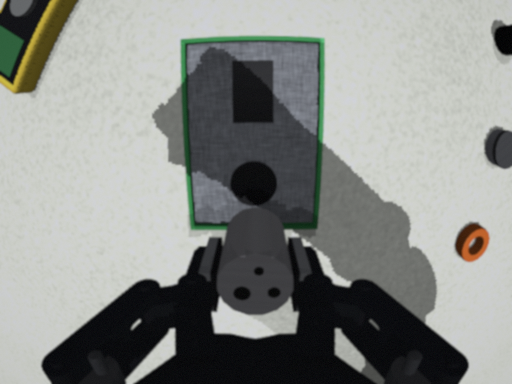

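The held aluminium insert (255,262) is over the green disc (254,183), and the rectangle (250,96) is clear. Lowering.

```bash
python3 -m crank '[[[0.08,-0.17,2],[0,0,0]],[[0,0,3],[0,0,0]],[[0,0,2.5],[0,0,0]],[[0,0,1.3],[0,0,0]],[[0,0,0.5],[0,0,0]]]' >/dev/null
python3 -m crank '[[[0,0,0],[0,0,0]],[[0,0,0],[0,0,0]],[[0,0,0],[0,0,0]],[[0,0,0],[0,0,0]],[[0,0,0],[0,0,0]]]' |egrep cont
python3 go.py 482.2 290.8 28.5 3.3
```

```text
contact_force: [0.5, 0.3, -2.2]
t 31.9 pos [482.2 292.   39. ] yaw 3.34 tilt [ 9.e-04  5.e-04 -1.e+00] j7 -2.47 w 3.47 gf 40.4
shift cm, axes now [-0.01  0.12  1.05] after turn [-0.01  0.12  1.05] turn z 0.001 fix tilt rv [-0.    -0.001  0.001]
```

```bash
python3 -m crank '[[[0,0.1,0.4],[0,0,0]],[[0,0,0.3],[0,0,0]],[[0,0,0.1],[0,0,0]],[[0,0,0],[0,0,0]],[[0,0,0],[0,0,0]]]' | egrep 'tcp|cont' | tr '\n' ' '
for i in 1 2 3; do python3 -m crank '[[[0,0,0.07],[0,0,0]],[[0,0,0],[0,0,0]]]' | egrep 'tcp|cont' | tr '\n' ' ';echo; done
```

```text
tcp_pos: [0.4819, 0.2909, 0.0302] contact_force: [0.3, -0.8, -1.1] tcp_pos: [0.482, 0.291, 0.0302] contact_force: [-1.9, -1.5, 5.7] 
tcp_pos: [0.482, 0.291, 0.0301] contact_force: [-5.1, -2.7, 11.6] 
tcp_pos: [0.482, 0.291, 0.0301] contact_force: [-6.5, -4.4, 18.7]
```

```bash
python3 -m crank '[[[0,0,-0.2],[0,0,0]],[[0,0,0],[0,0,0]]]' | egrep 'cont'
python3 -m crank '[[[0,0,0],[0,0,0]],[[0,0,0],[0,0,0]],[[0,0,-2],[0,0,0]],[[0,0,-4],[0,0,0]],[[0,0,-4],[0,0,0]]]' 5 >/dev/null
python3 -m crank '[[[0,0,-3],[0,0,0]],[[1.7,4.2,0],[0,0,0]],[[1.7,4.2,0],[0,0,0]],[[1.7,4.2,0],[0,0,0]],[[1.7,4.2,0],[0,0,0]]]' >/dev/null
python3 -m crank '[[[1.7,4.2,0],[0,0,0]],[[1.7,4.2,0],[0,0,0]],[[1.7,4.2,0],[0,0,0]],[[1.7,4.2,0],[0,0,0]],[[0,0,0],[0,0,0.149]]]' >/dev/null
python3 -m crank '[[[0,0,0],[0,0,0.149]],[[0,0,0],[0,0,0]],[[0,0,0],[0,0,0]]]' >/dev/null
python3 tm.py t5.png alu,110,243,.063; python3 go.py 677.2 -123.7 110 -13.8
```

```text
contact_force: [0.1, -0.0, -0.8]
alu 200 z50 0.0614 ctr [0.482  0.2869] rect [481.9 287. ] [34.  34.8] 26.3
t 35.05 pos [637.2 -36.1 160.2] yaw -13.48 tilt [-2.e-04 -0.e+00 -1.e+00] j7 -1.99 w 4.98 gf 0.0
shift cm, axes now [5.93 7.59 5.02] after turn [5.98 7.55 5.02] turn z 0.006 fix tilt rv [0.    0.    0.006]
```

```bash
python3 -m crank '[[[2,2.5,0],[0,0,0.006]],[[2,2.5,1],[0,0,0]],[[1.95,2.55,2],[0,0,0]],[[0,0,1.5],[0,0,0]],[[0,0,0],[0,0,0]]]' >/dev/null
python3 -m crank '[[[0,0,0],[0,0,0]],[[0,0,0],[0,0,0]],[[0,0,0],[0,0,0]],[[0,0,0],[0,0,0]]]' >/dev/null
python3 w.py 677.2 -123.7 36 45 w4.png;python3 go.py 677.2 -123.7 12 -13.8
```

```text
1900 z 0.0362 rect [ 678.5 -122.6] [30.1 50.1] 75.8
t 36.0 pos [ 677.1 -123.8  116.1] yaw -14.03 tilt [ 1.1e-03 -1.0e-04 -1.0e+00] j7 -1.87 w 5.01 gf 0.0
shift cm, axes now [-1.000e-02 -1.000e-02  1.041e+01] after turn [ 1.000e-02 -1.000e-02  1.041e+01] turn z -0.004 fix tilt rv [-0.    -0.001 -0.004]
```

View pics/w4.png

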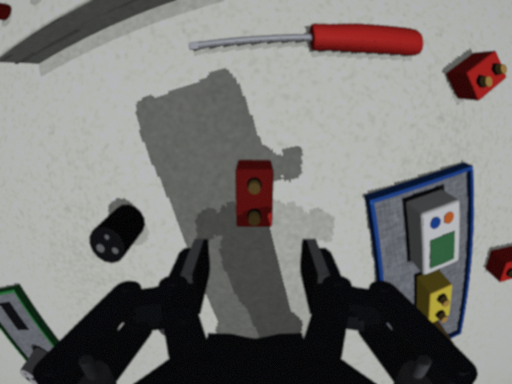

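The right red box (254,194) is between the fingers; its look-alikes at (478,75) and (505,262) are away to the right. Grasping.

```bash
python3 -m crank '[[[0.08,-0.05,2.5],[0,0,0]],[[0,0,3],[0,0,0]],[[0,0,2.7],[0,0,0]],[[0,0,1.5],[0,0,0]],[[0,0,0.5],[0,0,0]]]' >/dev/null
python3 -m crank '[[[0,0,0],[0,0,0]],[[0,0,0],[0,0,0]],[[0,0,0],[0,0,0]],[[0,0,0],[0,0,0]],[[0,0,0],[0,0,0]]]' 2 40
python3 go.py 678.2 -123.4 12 -14
python3 -m crank '[[[0,0,-1.5],[0,0,0]],[[0,0,-3],[0,0,-0.15]],[[0,0,-4],[0,0,-0.15]],[[0,0,-3],[0,0,0]],[[0,0,0],[0,0,0]]]' >/dev/null
python3 go.py 566.9 296 110 3.35
```

```text
clock: 37.0
tcp_pos: [0.6783, -0.1241, 0.0143]
orientation: [3.118, -0.385, 0.002]
contact_force: [-0.6, 0.5, 4.0]
grip_width: 0.0292
gripper_force: 42.0
t 37.0 pos [ 678.3 -124.1   14.3] yaw -14.08 tilt [ 1.4e-03 -3.0e-04 -1.0e+00] j7 -1.9 w 2.92 gf 42.0
shift cm, axes now [-0.03 -0.06  0.23] after turn [-0.03 -0.06  0.23] turn z -0.001 fix tilt rv [-0.    -0.001 -0.001]
t 37.5 pos [ 681.2 -124.3  135. ] yaw 3.08 tilt [ 0.0098 -0.001  -1.    ] j7 -1.61 w 2.93 gf 41.6
shift cm, axes now [ -9.18 -42.58   2.34] after turn [ -8.95 -42.62   2.5 ] turn z -0.005 fix tilt rv [ 0.002 -0.01  -0.005]
```

```bash
python3 -m crank '[[[-0.86,-4.1,0],[0,0,0]],[[-0.86,-4.1,0],[0,0,0]],[[-0.86,-4.1,0],[0,0,0]],[[-0.86,-4.1,0],[0,0,0]],[[-0.86,-4.1,0],[0,0,0]]]' >/dev/null
python3 -m crank '[[[-0.86,-4.1,0],[0,0,0]],[[-0.86,-4.1,0],[0,0,0]],[[-0.86,-4.1,0],[0,0,0]],[[-0.86,-4.1,0],[0,0,0]],[[-0.86,-4.1,0],[0,0,0]]]' >/dev/null
python3 -m crank '[[[0,0,1],[0,0,0]],[[0,0,2],[0,0,0]],[[0,0,1],[0,0,0]],[[0,0,0],[0,0,0]],[[0,0,0],[0,0,0]]]' >/dev/null
python3 go.py 567 296 34 3.35
```

```text
t 39.0 pos [569.8 280.3  88.5] yaw 3.07 tilt [-2.e-04 -2.e-04 -1.e+00] j7 -2.31 w 2.9 gf 41.6
shift cm, axes now [-0.19 -1.58  5.45] after turn [-0.19 -1.58  5.45] turn z -0.005 fix tilt rv [ 0.     0.    -0.005]
```

```bash
python3 -m crank '[[[-0.19,-1.55,0],[0,0,-0.005]],[[0,0,2],[0,0,0]],[[0,0,2],[0,0,0]],[[0,0,1.4],[0,0,0]],[[0,0,0],[0,0,0]]]' >/dev/null
python3 -m crank '[[[0,0,0],[0,0,0]],[[0,0,0],[0,0,0]],[[0,0,0],[0,0,0]],[[0,0,0],[0,0,0]],[[0,0,0],[0,0,0]]]' |egrep cont
python3 go.py 567 296 22 3.35
```

```text
contact_force: [-0.2, 0.3, -1.2]
t 40.0 pos [567.1 296.2  34.7] yaw 3.39 tilt [ 6.e-04  3.e-04 -1.e+00] j7 -2.36 w 2.91 gf 41.6
shift cm, axes now [-0.01  0.02  1.27] after turn [-0.01  0.02  1.27] turn z 0.001 fix tilt rv [-0.    -0.001  0.001]
```

```bash
python3 -m crank '[[[0,0,0.5],[0,0,0]],[[0,0,0.4],[0,0,0]],[[0,0,0.15],[0,0,0]],[[0,0,0],[0,0,0]],[[0,0,0],[0,0,0]]]' | egrep 'tcp|cont' | tr '\n' ' '
for i in 1 2 3; do python3 -m crank '[[[0,0,0.07],[0,0,0]],[[0,0,0],[0,0,0]]]' | egrep 'tcp|cont' | tr '\n' ' ';echo; done
```

```text
tcp_pos: [0.5668, 0.2962, 0.0237] contact_force: [-0.1, -0.8, -1.0] tcp_pos: [0.5669, 0.2962, 0.0232] contact_force: [0.4, -0.5, -1.4] 
tcp_pos: [0.5668, 0.2961, 0.0224] contact_force: [0.6, 0.5, -0.6] 
tcp_pos: [0.5668, 0.2961, 0.0223] contact_force: [-2.1, -1.0, 5.1]
```

Contact. Back off slightly, release, retreat clear and check.

```bash
python3 -m crank '[[[0,0,-0.08],[0,0,0]],[[0,0,0],[0,0,0]]]' | egrep 'cont'
python3 -m crank '[[[0,0,0],[0,0,0]],[[0,0,0],[0,0,0]],[[0,0,-1],[0,0,0]],[[0,0,-3],[0,0,0]],[[0,0,-4],[0,0,0]]]' 4.6 >/dev/null
python3 -m crank '[[[0,0,-4],[0,0,0]],[[0,4,-2],[0,0,0]],[[0,4,0],[0,0,0]],[[0,4,0],[0,0,0]],[[0,4,0],[0,0,0]]]' >/dev/null
python3 -m crank '[[[0,3,0],[0,0,0]],[[0,2,0],[0,0,0]],[[0,0,0],[0,0,0]],[[0,0,0],[0,0,0]]]' >/dev/null
python3 tm.py t6.png alu,110,243,.063 red,110,210,.044 brass,353,260,.063 yellow,348,231,.044 black,225,167,.055 grey,286,271,.036
```

```text
contact_force: [0.6, -0.2, -0.3]
alu 198 z50 0.0611 ctr [0.4816 0.2869] rect [482.4 286.8] [34.6 33.3] 52.7
red 283 z50 0.0426 ctr [0.5668 0.2915] rect [567.1 292.1] [50.5 30.7] 4.4
brass 195 z50 0.0624 ctr [ 0.4403 -0.2996] rect [ 440.2 -300.1] [33.9 34. ] 27.3
yellow 277 z50 0.0437 ctr [ 0.5078 -0.296 ] rect [ 508.2 -296.6] [49.4 30.6] 2.2
black 178 z50 0.0537 ctr [0.6737 0.0056] rect [673.6   5.9] [35.  33.9] 67.7
grey 268 z50 0.0354 ctr [ 0.4195 -0.1387] rect [ 419.3 -138.6] [30.1 49.4] 80.5
```

View pics/t6.png

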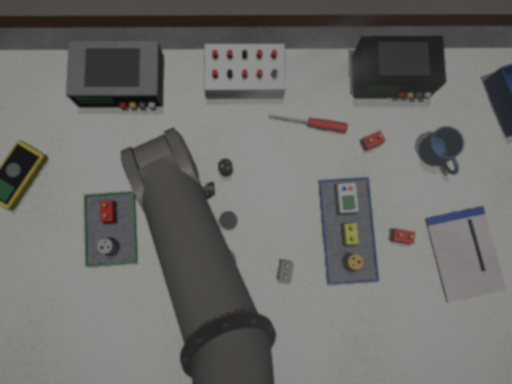

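The red (107,211) and aluminium (106,246) stand in the green tray. The logger (347,198), yellow (351,233) and brass (355,262) are in the blue one. Black and grey haven't moved, and everything measured is within about 1.5 mm of its mark, so I'm handing in.

```bash
python3 -c "
from bench import r
print(r.hand_in())"
```

```text
the job is handed in; nothing more can be done
None
```

I made up both kits and handed the job in at about 43 s of the 138 s: all five parts stand upright within about 1.5 mm of their marks, and the black insert and grey resistor are where they started.

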